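Fill the empty bays of the dish-imaging dock

TASK

Fill the empty bays of the imaging dock with the two spare petri dishes, each slid fully home under the scanner head, then swing the retaining bail down in front of the five dishes until it is closed. The agar is still soft: slide the dishes along the bench and keep them flat, never lift or tip them. Leave the timer, the can, the small box and the mouse where they are.

Things in the scene. Friction and masses are not known exactly. Their poses are not given: they have to be found in the camera images.
- dock: fixed low grey imaging dock, 79 mm deep (x), about 415 mm wide (y), 39 mm high; position and heading vary. Its x axis points away from the robot, into five bays side by side, 74 mm apart along its y and open to the front; origin on the bench at the middle bay's home point. The scanner head overhangs the bays from 1 mm in front of the home points backward, underside 20 mm up
- bay_1 (a point): home point of bay 1, counted from the robot's left: where the centre of a dish's underside lies when it is fully home at the back stop (31.5 mm behind). Axes as the dock's, on the bench. The lane is 67 mm wide, without floor step, between rails 7 mm thick, 19.5 mm high, that begin 34 mm in front of this point. Two of the five bays are empty; which varies
- bay_2 (a point): home point of bay 2, counted from the robot's left: where the centre of a dish's underside lies when it is fully home at the back stop (31.5 mm behind). Axes as the dock's, on the bench. The lane is 67 mm wide, without floor step, between rails 7 mm thick, 19.5 mm high, that begin 34 mm in front of this point. Two of the five bays are empty; which varies
- bay_3 (a point): home point of bay 3, counted from the robot's left: where the centre of a dish's underside lies when it is fully home at the back stop (31.5 mm behind). Axes as the dock's, on the bench. The lane is 67 mm wide, without floor step, between rails 7 mm thick, 19.5 mm high, that begin 34 mm in front of this point. Two of the five bays are empty; which varies
- bay_4 (a point): home point of bay 4, counted from the robot's left: where the centre of a dish's underside lies when it is fully home at the back stop (31.5 mm behind). Axes as the dock's, on the bench. The lane is 67 mm wide, without floor step, between rails 7 mm thick, 19.5 mm high, that begin 34 mm in front of this point. Two of the five bays are empty; which varies
- bay_5 (a point): home point of bay 5, counted from the robot's left: where the centre of a dish's underside lies when it is fully home at the back stop (31.5 mm behind). Axes as the dock's, on the bench. The lane is 67 mm wide, without floor step, between rails 7 mm thick, 19.5 mm high, that begin 34 mm in front of this point. Two of the five bays are empty; which varies
- bail (a joint): retaining bail: steel bar 7 mm thick across all bays, on 36 mm end arms hinged along the dock's y, 5 mm in front of the home points, 24 mm up. 0 rad: closed, bar 37.5 mm in front of the home points, 9 mm up, just clear of dishes that are home (one that sticks out stops it). 2.0: straight up over the bays; starts 1.75 to 2.0. Stiff: stays where left, about 1 N at the bar moves it
- bail_grip (a point): middle of the bail's bar, on its centre line, inside the black rubber sleeve, 60 mm long (along y) and 10 mm thick
- dish_1: one of five like closed petri dishes, 62 mm across and 15 mm high, about 35 g; origin at the centre of its underside, z up. Three stand home in bays, two are the spares lying free on the bench in front of the dock; which is which varies
- dish_2: one of five like closed petri dishes, 62 mm across and 15 mm high, about 35 g; origin at the centre of its underside, z up. Three stand home in bays, two are the spares lying free on the bench in front of the dock; which is which varies
- dish_3: one of five like closed petri dishes, 62 mm across and 15 mm high, about 35 g; origin at the centre of its underside, z up. Three stand home in bays, two are the spares lying free on the bench in front of the dock; which is which varies
- dish_4: one of five like closed petri dishes, 62 mm across and 15 mm high, about 35 g; origin at the centre of its underside, z up. Three stand home in bays, two are the spares lying free on the bench in front of the dock; which is which varies
- dish_5: one of five like closed petri dishes, 62 mm across and 15 mm high, about 35 g; origin at the centre of its underside, z up. Three stand home in bays, two are the spares lying free on the bench in front of the dock; which is which varies
- timer: bystander: white timer 66 x 66 x 20 mm lying on the bench; origin at the centre of its underside
- objective_can: bystander: black cylindrical can 36 mm across, 54 mm high, standing; origin at the centre of its underside
- cover_glass_box: bystander: small white box 36 (x) x 54 (y) x 22 mm; origin at the centre of its underside
- mouse: bystander: black computer mouse 100 (x) x 64 (y) x 34 mm at the far right; origin at the centre of its underside. At the far left, from y = 0.28 on, lies a fixed keyboard
Mind the look-alikes: they are no part of the job. What is shaped like the dish_2 but turquoise is not meant. What is shaped like the dish_3 but turquoise is not meant.

How it is judged:
By the outcome, as a careful person would: the job done as asked, in the order asked, and still so for the second after the job is handed in, with the robot touching nothing.
It also fails if it takes over 72 s, if anything falls off the work surface, if the arm or the gripper's body presses on something with over 40 N, if the wrist force passes 120 N, or if a joint passes its speed limit or range.

ROBOT

A 6-joint arm with a two-finger parallel gripper is mounted at the origin on a cart in front of the work surface, level with it; the furniture and walls round the work are solid. World frame = base frame: x ahead of the robot, y to its left, z up, the work surface at z = 0. Lengths are in m, angles in rad, forces in N, time in s.
With the tool pointing down it reaches from about 0.275 to 0.825 m from the base axis. Payload 4.9 kg.
Tool frame: the origin (TCP) lies on the centre line of the jaws, within the pads' length; the fingertips stand 22 mm ahead of it and the grasp point (between the pads) lies 3 mm ahead of it; z points along the fingers, y is the line along which they close (so a half turn about z gives the same grasp; the last joint's range is limited). The gripper opens to 85 mm and grips with 20 to 120 N. Pads are 22 mm wide; open, the fingers measure 114 mm over their backs; the gripper's body (76 mm by 85 mm) begins 54 mm behind the grasp point. The pads swing forward as they close: fully open they stand 13 mm farther back than shut.
Start: joints at [-1.387, 0.326, -0.193, 1.052, 0, 1.437], TCP at [0.172, -0.522, 0.253] pointing down, gripper open.
Joint ranges: [-2.65, 2.65], [-0.97, 1.79], [-1.3, 1.35], [-1.93, 2.1], [-1.47, 1.37], [-3.14, 3.14]. Speed limits (rad/s): [2.57, 2.57, 3.14, 3.14, 3.14, 3.14].

INTERFACE

Orientations are given as [roll, pitch, yaw] about the fixed x, y, z axes, in that order (R = Rz(yaw) Ry(pitch) Rx(roll)).
In Python, from workcell import manip gives the robot as it stands.
- The arm moves only by the tool step_arm, never from a script. Its argument "deltas" is a list of rows, each an object with "xyz": the shift along the tool's x, y, z in mm, a list of three; "yaw": the turn about the tool's z in rad; "hand": the finger opening in mm, from 0 to 85.4. A call has exactly 5 rows; each row is the pose to reach, as a shift and turn from the pose commanded when the call began, along the tool's axes at that moment; what a row does not reach only later rows make up. A row lasts 1/8 s, in which the tool goes at most 62.5 mm and 10.7 degrees, less where a joint would pass 70% of its speed; a pose out of reach is approached as far as the arm can. A call with a gripper value outside its range is refused whole. The fingers move at their own pace and stop on an object; "grip_force" is the grip in N (left out, the last holds). Time passes only in rows, so rows that repeat a pose let the fingers close, or fill a call up. It gives the time, the measured TCP pose, the force, the opening and the grip force at its end, in the units of the state.
- manip.observe(): the state, without advancing time (a new reading comes with each control period).
- manip.capture(name): name is "side" or "top" or "wrist"; returns the picture (400x640x3 uint8, red, green, blue); there is no depth.
- manip.camera_model(name): a dict with "fx", "fy", "cx", "cy" (pixels), "R" (3x3) and "t" (3): a world point X has camera coordinates R X + t; the wrist camera has in their place "hand_eye" (4x4, takes a point from camera to tool coordinates, whose origin is the TCP and whose axes are the flange's). Camera axes: x right, y down, z forward; pixel columns grow to the right and rows downward; lengths in m; the calibration is good to about 2 mm. A picture is of the moment at which its call begins: read the wrist's pose just before it. camera_model takes no time and is no camera call.
- manip.finish_job(): hands the job in; it is judged then, once.
The state is a dict: "clock": time; "joint_positions": joint angles; "qvel": joint speeds; "effort": joint torques, N m; "tcp_pos": TCP position; "tcp_rot": TCP orientation; "force": force on the tool from outside, world axes, zero at the start; "moment": the same for the moment, N m; "grip_width": finger opening in m; "grip_force": force on a finger pad.
Only numpy, scipy, OpenCV 4.12 (cv2) and the standard library are available. Lean on these libraries where they do the work, as an engineer would, in place of code of your own. Each camera call takes 0.05 s, during which the arm holds its last target. There are 200 camera calls.

## Working session

There is one attempt and no reset: what is moved stays moved. The work goes in short steps, Python scripts to look and compute and a tool call to move; the robot and the scene stay as the last step left them, time stands still between calls to the robot, and variables do not carry over. Pictures are saved under pics/ and viewed, at most 13 in all, crops included, and the job is handed in when it is done.

Besides the shell and the picture viewer there is one more tool, called by a JSON object that holds its "method" and its "body", one argument or row to a line. step_arm: Moves the arm, as the interface text tells. Its arguments: {"type":"object","properties":{"deltas":{"type":"array"},"grip_force":{"type":"number"}},"required":["deltas"]}

```bash
mkdir -p pics; ls; python3 - <<'E'
from workcell import manip
import cv2
for n in("top","side"):
    im=manip.capture(n); cv2.imwrite(f"pics/{n}0.png",im[:,:,::-1]); m=manip.camera_model(n); print(n,m)
print(manip.camera_model("wrist")); s=manip.observe(); print(s)
E
```

```text
pics
top {'fx': 379.4826542521255, 'fy': 379.4826542521255, 'cx': 319.6762323852912, 'cy': 199.06590555393612, 'R': array([[ 0.00242029, -0.99984494, -0.01744248],
       [-0.99812676, -0.00134909, -0.061165  ],
       [ 0.06113199,  0.01755784, -0.99797525]]), 't': array([-0.14974805,  0.58176173,  1.29170742])}
side {'fx': 509.0545486070387, 'fy': 509.0545486070387, 'cx': 317.608415361735, 'cy': 205.24575925546804, 'R': array([[ 0.07634912, -0.99700113,  0.01263173],
       [-0.52575686, -0.05101972, -0.84910348],
       [ 0.84720159,  0.05818708, -0.52807549]]), 't': array([-0.21370451,  0.35381919,  1.02489669])}
{'fx': 353.56423855890324, 'fy': 353.56423855890324, 'cx': 322.582826360448, 'cy': 200.0396129576058, 'hand_eye': array([[-1.62050126e-04, -9.48760307e-01, -3.15996605e-01,
         8.00641964e-02],
       [ 9.99999839e-01,  1.82278223e-05, -5.67550192e-04,
         3.79794747e-04],
       [ 5.44229024e-04, -3.15996646e-01,  9.48760151e-01,
        -1.20962765e-01],
       [ 0.00000000e+00,  0.00000000e+00,  0.00000000e+00,
         1.00000000e+00]])}
{'clock': 0.1, 'joint_positions': array([-1.38718646e+00,  3.26857455e-01, -1.93467517e-01,  1.05202194e+00,
       -1.14230369e-05,  1.43658622e+00]), 'qvel': array([-0.00138902, -0.00160668,  0.00335264,  0.00100236,  0.00141011,
        0.00016906]), 'effort': array([ 1.35406710e-03, -4.44239080e+01,  2.63037783e+01,  7.89992278e-03,
       -3.59794933e-05,  2.51127481e-06]), 'tcp_pos': array([ 0.1717859 , -0.52197174,  0.25259304]), 'tcp_rot': array([-3.14005448e+00, -1.96160117e-04,  3.17819835e-01]), 'force': array([-0.28325108,  0.41386975,  0.16736815]), 'moment': array([-0.00226078,  0.00491968, -0.00991199]), 'grip_force': 0.0, 'grip_width': 0.08527519084864812}
```

View pics/top0.png

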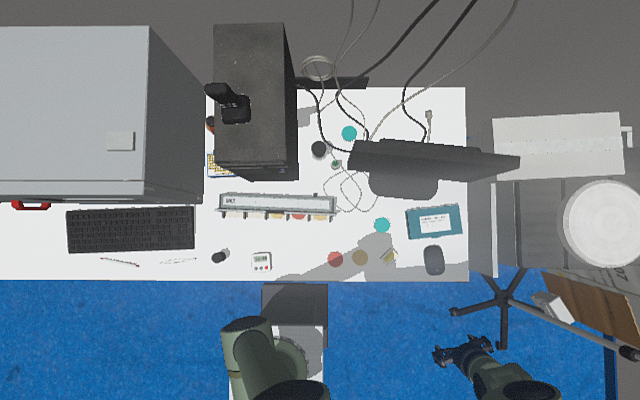

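View pics/side0.png

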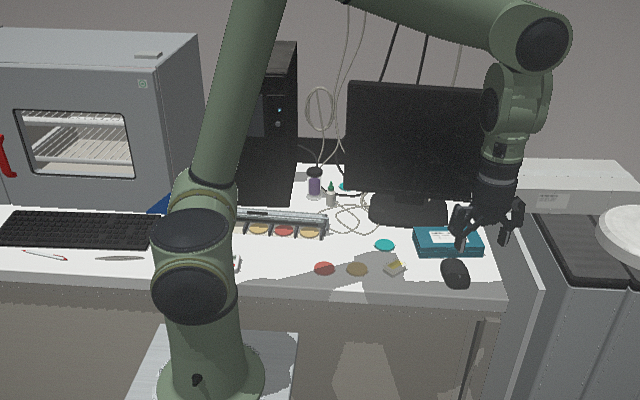

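Top view: spare candidates are the red dish (335,258), the tan dish (361,257), and turquoise look-alikes (381,225) and (349,133), which I reject. The dock spans (220..335, 192..220). The timer is at (261,261), can (220,256), box (390,255) and mouse (433,260). Next is a close crop, with positions.

```bash
cat > h.py <<'E'
from workcell import manip
import cv2, numpy as np
from scipy.spatial.transform import Rotation as Ro
def cam(n,s=None):
    m=manip.camera_model(n); K=np.array([[m['fx'],0,m['cx']],[0,m['fy'],m['cy']],[0,0,1]])
    if n=='wrist':
        T=np.eye(4);T[:3,:3]=Ro.from_euler('xyz',s['tcp_rot']).as_matrix();T[:3,3]=s['tcp_pos']
        W=np.linalg.inv(T@m['hand_eye']);return K,W[:3,:3],W[:3,3]
    return K,np.array(m['R']),np.array(m['t'])
def ray(c,uv,z):
    K,R,t=c;d=R.T@np.linalg.inv(K)@np.array([*uv,1.]);o=-R.T@t
    return o+d*(z-o[2])/d[2]
def proj(c,X):
    K,R,t=c;p=K@(R@np.array(X)+t);return p[:2]/p[2]
E
python3 - <<'E'
from h import *
im=cv2.imread("pics/top0.png");a=cv2.resize(im[185:275,200:400],None,fx=4,fy=4,interpolation=cv2.INTER_CUBIC)
b=cv2.imread("pics/side0.png")[200:290,230:430]
cv2.imwrite("pics/crop1.png",a)
c=cam("top")
hsv=cv2.cvtColor(im,cv2.COLOR_BGR2HSV)
m=((hsv[...,1]>70)&((hsv[...,0]<28)|(hsv[...,0]>170))).astype('uint8')
n,l,st,ce=cv2.connectedComponentsWithStats(m[185:275,200:400])
for i in range(1,n):
    if st[i,4]>15: u=ce[i]+[200,185];print(u,st[i],ray(c,u,.015).round(4))
for u in [(261,261),(220,256),(390,255),(433,260),(220,193),(334,194),(220,211),(335,213)]:print(u,ray(c,u,.03).round(3))
E
```

```text
[276.5        215.11904762] [71 28 12  5 42] [5.265e-01 2.000e-04 1.500e-02]
[297.72340426 216.06382979] [92 29 13  5 47] [ 0.5234 -0.0731  0.015 ]
[319.31707317 216.97560976] [113  30  13   5  41] [ 0.5204 -0.1475  0.015 ]
[334.76923077 258.27272727] [128  67  15  15 143] [ 0.3796 -0.2007  0.015 ]
[390.44 256.72] [187  67   7  10  25] [ 0.3856 -0.3903  0.015 ]
(261, 261) [0.371 0.049 0.03 ]
(220, 256) [0.387 0.189 0.03 ]
(390, 255) [ 0.393 -0.386  0.03 ]
(433, 260) [ 0.377 -0.53   0.03 ]
(220, 193) [0.602 0.193 0.03 ]
(334, 194) [ 0.599 -0.198  0.03 ]
(220, 211) [0.54  0.192 0.03 ]
(335, 213) [ 0.534 -0.201  0.03 ]
```

View pics/crop1.png

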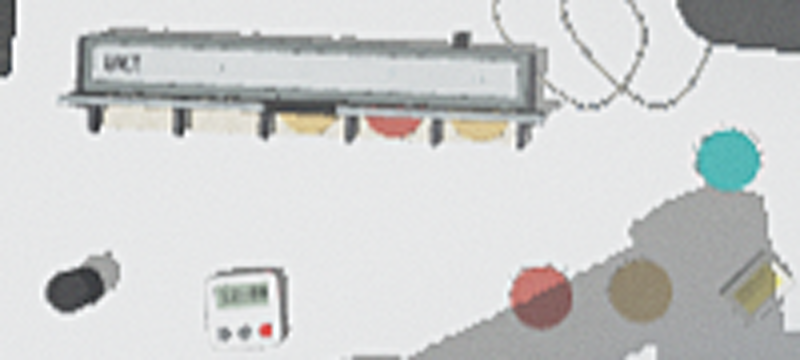

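The crop shows bays 1 and 2 empty, bays 3–5 holding the tan, red and tan dishes, and the bail up. The spares are red, crop (541,297), and tan, crop (641,290). Turquoise lies at (728,160) and is not wanted. Next I move the wrist camera above the scene for precise measurement.

{"method": "step_arm", "body": {
  "deltas": [
    {"xyz": [40,-31,0],"yaw": 0,"hand": 76},
    {"xyz": [82,-62,0],"yaw": 0,"hand": 76},
    {"xyz": [123,-93,0],"yaw": 0,"hand": 76},
    {"xyz": [164,-125,0],"yaw": 0,"hand": 76},
    {"xyz": [205,-155,0],"yaw": 0,"hand": 76}
  ],
  "grip_force": 20
}}

```text
clock: 0.72
tcp_pos: [0.3187, -0.3095, 0.2531]
tcp_rot: [-3.141, -0.0, 0.317]
force: [0.4, -0.6, -0.3]
grip_width: 0.0758
grip_force: 0.0
```

{"method": "step_arm", "body": {
  "deltas": [
    {"xyz": [40,-31,0],"yaw": 0.09,"hand": 76},
    {"xyz": [82,-62,0],"yaw": 0.18,"hand": 76},
    {"xyz": [123,-93,0],"yaw": 0.27,"hand": 76},
    {"xyz": [164,-125,0],"yaw": 0.36,"hand": 76},
    {"xyz": [200,-155,0],"yaw": 0.36,"hand": 76}
  ]
}}

```text
clock: 1.35
tcp_pos: [0.4604, -0.0997, 0.2531]
tcp_rot: [-3.142, 0.0, -0.042]
force: [0.3, -0.6, -0.3]
grip_width: 0.076
grip_force: 0.0
```

{"method": "step_arm", "body": {
  "deltas": [
    {"xyz": [0,0,0],"yaw": 0,"hand": 76},
    {"xyz": [0,0,0],"yaw": 0,"hand": 76},
    {"xyz": [0,0,0],"yaw": 0,"hand": 76},
    {"xyz": [0,0,0],"yaw": 0,"hand": 76},
    {"xyz": [0,0,0],"yaw": 0,"hand": 76}
  ]
}}

```text
clock: 1.98
tcp_pos: [0.4595, -0.1021, 0.2533]
tcp_rot: [3.142, -0.0, -0.044]
force: [1.0, -0.1, -0.4]
grip_width: 0.0759
grip_force: 0.0
```

```bash
python3 - <<'E'
from h import *
import pickle
s=manip.observe(); im=manip.capture("wrist")[:,:,::-1].copy(); cv2.imwrite("pics/w1.png",im)
pickle.dump(s,open("s1.pkl","wb")); print(s['clock'],s['tcp_pos'],s['tcp_rot'],s['grip_width'])
c=cam("wrist",s)
hsv=cv2.cvtColor(im,cv2.COLOR_BGR2HSV)
m=((hsv[...,1]>60)&((hsv[...,0]<28)|(hsv[...,0]>170))&(hsv[...,2]>40)).astype('uint8')
n,l,st,ce=cv2.connectedComponentsWithStats(m)
for i in range(1,n):
    if st[i,4]>120: print(ce[i].round(1),st[i],ray(c,ce[i],.010).round(4))
E
```

```text
1.975 [ 0.4594865  -0.10212166  0.25333051] [ 3.14156083e+00 -4.99795788e-05 -4.36559490e-02] 0.07593495339673914
[218.4  86.7] [189  85  55   4 179] [ 0.54   -0.0039  0.01  ]
[290.5  86.5] [264  85  54   4 216] [ 0.5371 -0.0746  0.01  ]
[290.9 103.2] [267  97  48  16 570] [ 0.5212 -0.0738  0.01  ]
[364.9 102.8] [343  97  45  15 502] [ 0.5184 -0.1474  0.01  ]
[217.6 103.8] [194  98  47  15 527] [ 0.5239 -0.0009  0.01  ]
[489.9 222.9] [ 466  201   49   45 1686] [ 0.3836 -0.2852  0.01  ]
[588.8 221.8] [568 204  42  37 709] [ 0.3801 -0.3946  0.01  ]
[413.2 230.1] [ 390  208   48   45 1674] [ 0.3786 -0.2006  0.01  ]
```

View pics/w1.png

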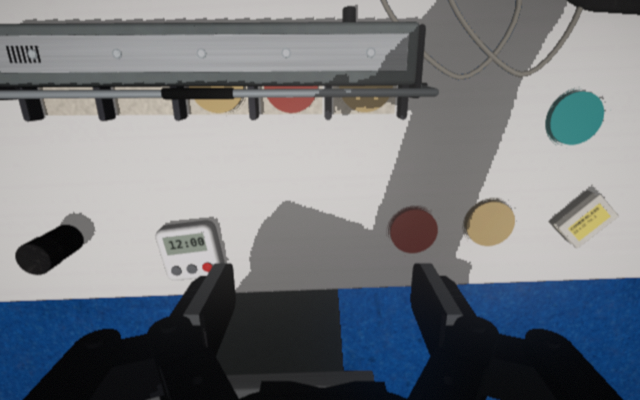

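The wrist view confirms it. Red is at (413,230), tan (490,223), turquoise (576,117) rejected, box (583,217) and timer (188,250). The rail fronts are the dark posts at rows about 118, and the bail bar at row 93 has its sleeve at (197,93). Next I fit the dock from the rail ends.

```bash
python3 - <<'E'
from h import *
import pickle
s=pickle.load(open("s1.pkl","rb")); im=cv2.imread("pics/w1.png"); c=cam("wrist",s); print(s['joint_positions'].round(2))
g=cv2.cvtColor(im,cv2.COLOR_BGR2GRAY); m=(g[101:128,10:415]<75).astype('uint8')
n,l,st,ce=cv2.connectedComponentsWithStats(m);P=[]
for i in range(1,n):
    if st[i,4]>60:
        x,y,w,h,a=st[i]; r=np.where(l[y+h-3]==i)[0]; u=(r.mean()+10,y+h+101-.5); X=ray(c,u,.0195);P.append(X);print(st[i],u,X.round(4))
P=np.array(P);P=P[np.argsort(-P[:,1])]
if len(P)==6:
    k=np.arange(6)-2.5; dy=np.polyfit(k,P[:,:2],1); print(dy,np.hypot(*dy[0])); d=-dy[0]/np.hypot(*dy[0]); ax=np.array([d[1],-d[0]]); 
    org=dy[1]+.034*ax; print('yaw',np.arctan2(ax[1],ax[0]),'origin',org); 
    for i in range(5): print(i+1,(org-d*(i-2)*.074*1).round(4))
hsv=cv2.cvtColor(im,cv2.COLOR_BGR2HSV)
for bx in((380,200,75,65),(455,190,70,65)):
    x,y,w,h=bx; q=((hsv[y:y+h,x:x+w,1]>60)).astype('uint8'); cc=cv2.findContours(q,0,1)[0]; k=max(cc,key=cv2.contourArea); e=cv2.fitEllipse(k); u=np.array(e[0])+[x,y];print(e,ray(c,u,.012).round(4),ray(c,u,.0).round(4))
for u in [(163,94),(232,94)]: print(ray(c,u,.06).round(4))
E
```

```text
[-0.38  0.18 -0.39  1.   -0.    2.81]
[ 10   0  24  20 393] (np.float64(33.0), np.float64(120.5)) [0.5164 0.1801 0.0195]
[ 86   0  20  19 308] (np.float64(107.0), np.float64(119.5)) [0.5142 0.1071 0.0195]
[163   0  14  19 231] (np.float64(180.0), np.float64(119.5)) [0.5111 0.0353 0.0195]
[239   0  10  18 156] (np.float64(254.0), np.float64(118.5)) [ 0.5088 -0.0374  0.0195]
[315   0   7  17  99] (np.float64(328.0), np.float64(117.5)) [ 0.5066 -0.1101  0.0195]
[387   0  11  18 161] (np.float64(401.5), np.float64(118.5)) [ 0.5025 -0.1822  0.0195]
[[-0.00270616 -0.07244633]
 [ 0.50993659 -0.00120917]] 0.07249685711066303
yaw -0.03733664528217757 origin [ 0.5439129  -0.00247832]
1 [0.5494 0.1454]
2 [0.5467 0.0715]
3 [ 0.5439 -0.0025]
4 [ 0.5412 -0.0764]
5 [ 0.5384 -0.1504]
((33.252586364746094, 30.09497833251953), (43.832828521728516, 46.778194427490234), 75.40704345703125) [ 0.3795 -0.2001  0.012 ] [ 0.3742 -0.2032  0.    ]
((34.86124038696289, 32.881980895996094), (42.13620376586914, 49.04048538208008), 64.66464233398438) [ 0.3844 -0.2842  0.012 ] [ 0.3793 -0.2901  0.    ]
[0.5361 0.03   0.06  ]
[ 0.5335 -0.0287  0.06  ]
```

{"method": "step_arm", "body": {
  "deltas": [
    {"xyz": [-16,21,30],"yaw": -0.16,"hand": 76},
    {"xyz": [-32,42,60],"yaw": -0.32,"hand": 76},
    {"xyz": [-48,63,90],"yaw": -0.48,"hand": 76},
    {"xyz": [-64,84,120],"yaw": -0.64,"hand": 76},
    {"xyz": [-75.6,101.4,150],"yaw": -0.785,"hand": 76}
  ]
}}

```text
clock: 2.65
tcp_pos: [0.3793, -0.2005, 0.1026]
tcp_rot: [3.141, -0.0, 0.747]
force: [0.6, 0.2, -0.4]
grip_width: 0.0757
grip_force: 0.0
```

{"method": "step_arm", "body": {
  "deltas": [
    {"xyz": [0,0,0],"yaw": 0,"hand": 76},
    {"xyz": [0,0,0],"yaw": 0,"hand": 76},
    {"xyz": [0,0,15],"yaw": 0,"hand": 76},
    {"xyz": [0,0,30],"yaw": 0,"hand": 76},
    {"xyz": [0,0,45],"yaw": 0,"hand": 76}
  ]
}}

```text
clock: 3.28
tcp_pos: [0.3816, -0.1998, 0.0593]
tcp_rot: [3.139, -0.001, 0.743]
force: [-0.0, -0.3, 0.2]
grip_width: 0.076
grip_force: 0.0
```

```bash
python3 - <<'E'
from h import *
s=manip.observe(); im=manip.capture("wrist")[:,:,::-1].copy(); cv2.imwrite("pics/w2.png",im)
print(s['clock'],s['tcp_pos'],s['tcp_rot'])
c=cam("wrist",s)
hsv=cv2.cvtColor(im,cv2.COLOR_BGR2HSV)
q=((hsv[...,1]>60)&((hsv[...,0]<12)|(hsv[...,0]>168))).astype('uint8'); cc=cv2.findContours(q,0,1)[0]; k=max(cc,key=cv2.contourArea); e=cv2.fitEllipse(k)
print(e,cv2.contourArea(k),[ray(c,e[0],z).round(4) for z in (0,.007,.015)], proj(c,[*s['tcp_pos'][:2],.007]))
E
```

```text
3.275 [ 0.38163682 -0.19977966  0.05926478] [ 3.13854716e+00 -8.36390167e-04  7.42944006e-01]
((318.2056579589844, 245.35784912109375), (89.5237808227539, 96.15018463134766), 91.6185302734375) 6757.5 [array([ 0.375 , -0.2025,  0.    ]), array([ 0.3775, -0.2003,  0.007 ]), array([ 0.3804, -0.1977,  0.015 ])] [322.69068327 239.66566499]
```

View pics/w2.png

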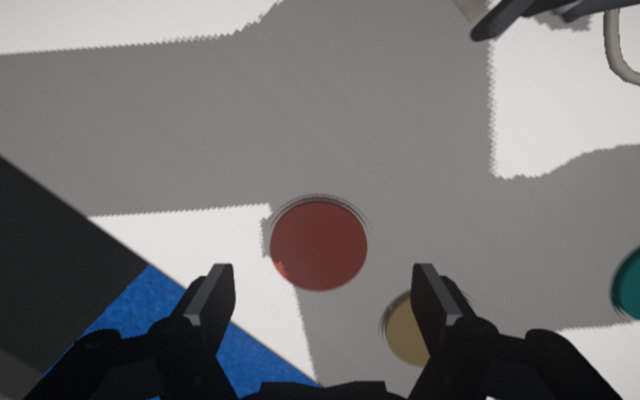

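The red dish sits between the open fingers at (318,245), expected about (322,240), and tan is clear of the right finger. I descend and grip lightly.

{"method": "step_arm", "body": {
  "deltas": [
    {"xyz": [-2,-1,12],"yaw": 0,"hand": 76},
    {"xyz": [-2,-1,24],"yaw": 0,"hand": 76},
    {"xyz": [-2,-1,34],"yaw": 0,"hand": 76},
    {"xyz": [-2,-1,34],"yaw": 0,"hand": 66},
    {"xyz": [-2,-1,34],"yaw": 0,"hand": 60}
  ],
  "grip_force": 20
}}

```text
clock: 3.95
tcp_pos: [0.3776, -0.2001, 0.0243]
tcp_rot: [-3.141, 0.0, 0.743]
force: [-0.1, 0.5, -0.1]
grip_width: 0.0609
grip_force: 21.8
```

{"method": "step_arm", "body": {
  "deltas": [
    {"xyz": [0,0,0],"yaw": 0,"hand": 58},
    {"xyz": [0,0,0],"yaw": 0,"hand": 58},
    {"xyz": [0,0,0],"yaw": 0,"hand": 58},
    {"xyz": [0,0,0],"yaw": 0,"hand": 58},
    {"xyz": [0,0,0],"yaw": 0,"hand": 58}
  ]
}}

```text
clock: 4.58
tcp_pos: [0.3778, -0.2002, 0.0243]
tcp_rot: [3.142, -0.0, 0.743]
force: [-0.4, -1.0, 0.0]
grip_width: 0.0608
grip_force: 21.8
```

{"method": "step_arm", "body": {
  "deltas": [
    {"xyz": [28,-7,0],"yaw": 0.1,"hand": 58},
    {"xyz": [55,-14,0],"yaw": 0.28,"hand": 58},
    {"xyz": [83,-21,0],"yaw": 0.46,"hand": 58},
    {"xyz": [111,-29,0],"yaw": 0.63,"hand": 58},
    {"xyz": [138,-36,0],"yaw": 0.781,"hand": 58}
  ]
}}

```text
clock: 5.2
tcp_pos: [0.4555, -0.0795, 0.0243]
tcp_rot: [3.142, 0.0, -0.043]
force: [-0.6, -0.2, -0.7]
grip_width: 0.0606
grip_force: 21.8
```

{"method": "step_arm", "body": {
  "deltas": [
    {"xyz": [-1,-35,0],"yaw": 0,"hand": 58},
    {"xyz": [-3,-85,0],"yaw": 0,"hand": 58},
    {"xyz": [-5,-135,0],"yaw": 0,"hand": 58},
    {"xyz": [-7,-190,0],"yaw": 0,"hand": 58},
    {"xyz": [-9,-228,0],"yaw": 0,"hand": 58}
  ]
}}

```text
clock: 5.82
tcp_pos: [0.4565, 0.0943, 0.0249]
tcp_rot: [-3.107, -0.0, 0.025]
force: [0.1, -5.9, 8.3]
grip_width: 0.0607
grip_force: 22.6
```

{"method": "step_arm", "body": {
  "deltas": [
    {"xyz": [0,0,0],"yaw": 0,"hand": 58},
    {"xyz": [0,0,0],"yaw": 0,"hand": 58},
    {"xyz": [0,0,0],"yaw": 0,"hand": 58},
    {"xyz": [0,0,0],"yaw": 0,"hand": 58},
    {"xyz": [0,0,0],"yaw": 0,"hand": 58}
  ]
}}

```text
clock: 6.45
tcp_pos: [0.4568, 0.0953, 0.0251]
tcp_rot: [-3.101, -0.001, 0.023]
force: [-0.1, 5.0, 6.6]
grip_width: 0.0604
grip_force: 22.5
```

```bash
python3 - <<'E'
from h import *
s=manip.observe(); im=manip.capture("wrist")[:,:,::-1].copy(); cv2.imwrite("pics/w3.png",im)
print(s['clock'],s['tcp_pos'],s['tcp_rot'],s['grip_width'])
c=cam("wrist",s)
for b in range(3):
  for o in (-33.5,33.5):
    print(b,o,[proj(c,[.5439-.034*1+ (2-b)*.074*.037,.0005+(2-b)*.074+o/1000,z]).round() for z in(0,.0195)])
t=manip.capture("top")[:,:,::-1]; a=cv2.resize(t[190:275,200:340],None,fx=4.5,fy=4.5,interpolation=cv2.INTER_CUBIC)
cv2.imwrite("pics/t3.png",np.vstack([cv2.resize(im,(480,300)),cv2.resize(a,(480,292))]))
E
```

```text
6.45 [0.45680972 0.09531577 0.02506212] [-3.10078382e+00 -8.75583829e-04  2.33192055e-02] 0.06043043353721233
0 -33.5 [array([279., 136.]), array([271., 144.])]
0 33.5 [array([120., 132.]), array([ 89., 139.])]
1 -33.5 [array([460., 148.]), array([477., 158.])]
1 33.5 [array([296., 144.]), array([290., 152.])]
2 -33.5 [array([644., 161.]), array([689., 172.])]
2 33.5 [array([476., 156.]), array([496., 166.])]
```

View pics/t3.png

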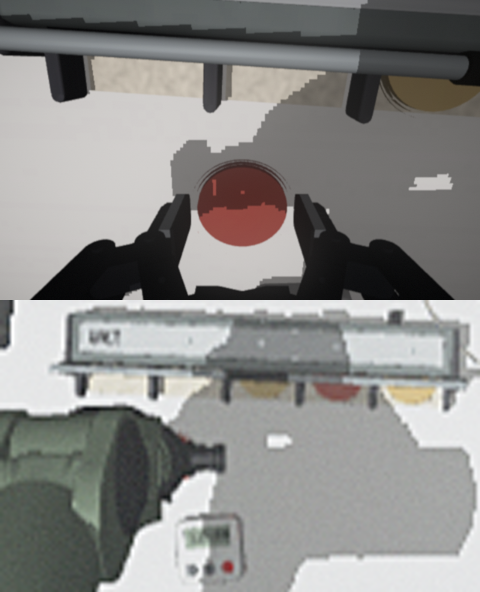

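The last joint hit its limit here: the tool is tilted 0.04 rad and stopped at y=0.095. I back off to level it, release, turn the gripper half round, and regrip.

{"method": "step_arm", "body": {
  "deltas": [
    {"xyz": [1,60,0],"yaw": -0.15,"hand": 58},
    {"xyz": [2,70,0],"yaw": -0.25,"hand": 58},
    {"xyz": [2,70,0],"yaw": -0.3,"hand": 58},
    {"xyz": [2,70,0],"yaw": -0.3,"hand": 58},
    {"xyz": [2,70,0],"yaw": -0.3,"hand": 58}
  ]
}}

```text
clock: 7.18
tcp_pos: [0.4611, 0.0241, 0.0232]
tcp_rot: [-3.106, -0.013, 0.323]
force: [-1.8, 1.2, 15.9]
grip_width: 0.0609
grip_force: 24.7
```

{"method": "step_arm", "body": {
  "deltas": [
    {"xyz": [0,0,0],"yaw": 0,"hand": 64},
    {"xyz": [0,0,0],"yaw": 0,"hand": 76},
    {"xyz": [0,0,0],"yaw": 0,"hand": 76},
    {"xyz": [0,0,-20],"yaw": 0,"hand": 76},
    {"xyz": [0,0,-50],"yaw": 0,"hand": 76}
  ]
}}

```text
clock: 7.8
tcp_pos: [0.4584, 0.0225, 0.0712]
tcp_rot: [-3.104, -0.007, 0.322]
force: [-0.1, 0.2, -0.4]
grip_width: 0.0759
grip_force: 0.0
```

{"method": "step_arm", "body": {
  "deltas": [
    {"xyz": [0,0,-40],"yaw": -0.17,"hand": 76},
    {"xyz": [0,0,-40],"yaw": -0.34,"hand": 76},
    {"xyz": [0,0,-40],"yaw": -0.51,"hand": 76},
    {"xyz": [0,0,-40],"yaw": -0.68,"hand": 76},
    {"xyz": [0,0,-40],"yaw": -0.85,"hand": 76}
  ]
}}

```text
clock: 8.43
tcp_pos: [0.4594, 0.0209, 0.1113]
tcp_rot: [-3.125, -0.034, 1.178]
force: [0.1, -1.0, 0.2]
grip_width: 0.0758
grip_force: 0.0
```

```bash
python3 - <<'E'
from h import *
s=manip.observe(); print(s['joint_positions'].round(3), s['tcp_pos'],s['tcp_rot'],s['force'])
E
```

```text
[-0.138  0.323 -0.614  0.642  0.037  1.825] [0.45938545 0.02094236 0.11132741] [-3.1246965  -0.03411246  1.17798751] [ 0.05363375 -0.99457549  0.17806852]
```

{"method": "step_arm", "body": {
  "deltas": [
    {"xyz": [0,0,-20],"yaw": -0.18,"hand": 74},
    {"xyz": [0,0,-30],"yaw": -0.36,"hand": 74},
    {"xyz": [0,0,-40],"yaw": -0.54,"hand": 74},
    {"xyz": [0,0,-40],"yaw": -0.72,"hand": 74},
    {"xyz": [0,0,-40],"yaw": -0.9,"hand": 74}
  ]
}}

```text
clock: 9.05
tcp_pos: [0.4595, 0.0194, 0.1514]
tcp_rot: [3.125, -0.034, 2.079]
force: [0.0, 0.7, 0.4]
grip_width: 0.0739
grip_force: 0.0
```

{"method": "step_arm", "body": {
  "deltas": [
    {"xyz": [0,0,0],"yaw": -0.18,"hand": 74},
    {"xyz": [0,0,0],"yaw": -0.36,"hand": 74},
    {"xyz": [0,0,0],"yaw": -0.54,"hand": 74},
    {"xyz": [0,0,0],"yaw": -0.72,"hand": 74},
    {"xyz": [0,0,0],"yaw": -0.9,"hand": 74}
  ]
}}

```text
clock: 9.68
tcp_pos: [0.4594, 0.0194, 0.1512]
tcp_rot: [3.105, -0.009, 2.979]
force: [-0.1, 1.0, 0.3]
grip_width: 0.0741
grip_force: 0.0
```

{"method": "step_arm", "body": {
  "deltas": [
    {"xyz": [0,0,0],"yaw": -0.12,"hand": 74},
    {"xyz": [0,0,0],"yaw": -0.12,"hand": 74},
    {"xyz": [0,0,0],"yaw": -0.12,"hand": 74},
    {"xyz": [0,0,0],"yaw": -0.12,"hand": 74},
    {"xyz": [0,0,0],"yaw": -0.12,"hand": 74}
  ]
}}

```text
clock: 10.3
tcp_pos: [0.4597, 0.0194, 0.1515]
tcp_rot: [3.104, -0.004, 3.092]
force: [0.5, 0.6, 0.4]
grip_width: 0.0741
grip_force: 0.0
```

```bash
python3 - <<'E'
from h import *
s=manip.observe(); im=manip.capture("wrist")[:,:,::-1].copy(); cv2.imwrite("pics/w4.png",im)
import pickle; pickle.dump(s,open("s4.pkl","wb"))
print(s['clock'],s['tcp_pos'],s['tcp_rot'],s['joint_positions'].round(2))
c=cam("wrist",s)
hsv=cv2.cvtColor(im,cv2.COLOR_BGR2HSV)
q=((hsv[...,1]>60)&((hsv[...,0]<12)|(hsv[...,0]>168))).astype('uint8')
for k in cv2.findContours(q,0,1)[0]:
    if cv2.contourArea(k)>300: e=cv2.fitEllipse(k); print(np.round(e[0]),cv2.contourArea(k),[ray(c,e[0],z).round(4) for z in (0,.007,.015)])
E
```

```text
10.3 [0.45971058 0.01940126 0.15150628] [ 3.1038221  -0.00386388  3.09226574] [-0.14  0.27 -0.57  0.75  0.04 -0.09]
[200. 272.] 734.5 [array([ 0.5261, -0.0839,  0.    ]), array([ 0.5223, -0.0813,  0.007 ]), array([ 0.518 , -0.0783,  0.015 ])]
[321. 190.] 3401.0 [array([0.459 , 0.0234, 0.    ]), array([0.4569, 0.0232, 0.007 ]), array([0.4545, 0.0231, 0.015 ])]
```

View pics/w4.png

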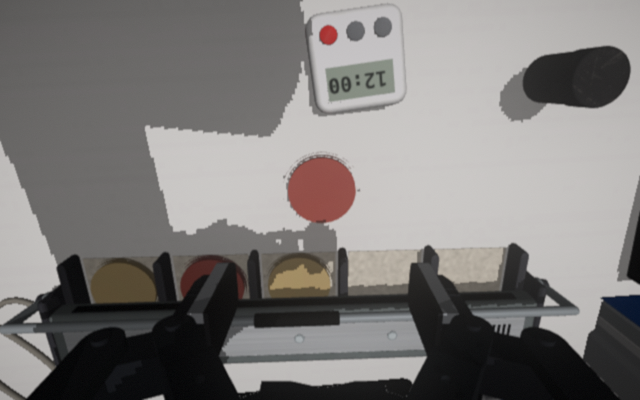

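Image w4: red is at (321,190), bays 1 and 2 are the pale empty lanes at (470,270) and (383,272), and the rail front feet are near rows 243–255. I refine the dock from those feet.

```bash
python3 - <<'E'
from h import *
import pickle
s=pickle.load(open("s4.pkl","rb")); im=cv2.imread("pics/w4.png"); c=cam("wrist",s)
g=cv2.cvtColor(im,cv2.COLOR_BGR2GRAY); P=[]
for x0 in (68,165,253,341,428,514):
    m=(g[225:285,x0-16:x0+17]<70).astype('uint8')
    n,l,st,ce=cv2.connectedComponentsWithStats(m); i=1+np.argmax(st[1:,4]); y=st[i,1]
    r=np.where(l[y+2]==i)[0]; u=(r.mean()+x0-16,y+225-.5); X=ray(c,u,0); P.append(X); print(u,len(r),X.round(4))
P=np.array(P)[::-1]; k=np.arange(6)-2.5
dy=np.polyfit(k,P[:,:2],1); print(dy,np.hypot(*dy[0])); d=-dy[0]/np.hypot(*dy[0]); ax=np.array([d[1],-d[0]]); org=dy[1]+.034*ax
print('yaw',np.arctan2(ax[1],ax[0]),'org',org)
for i in range(5): print(i+1,(org-d*(i-2)*.074).round(4))
E
```

```text
(np.float64(74.0), np.float64(253.5)) 9 [ 0.5017 -0.1843  0.    ]
(np.float64(164.5), np.float64(251.5)) 8 [ 0.5049 -0.1103  0.    ]
(np.float64(254.0), np.float64(249.5)) 7 [ 0.5082 -0.0359  0.    ]
(np.float64(341.5), np.float64(247.5)) 6 [0.5113 0.0381 0.    ]
(np.float64(428.0), np.float64(245.5)) 7 [0.5145 0.1125 0.    ]
(np.float64(513.0), np.float64(243.5)) 9 [0.5177 0.1868 0.    ]
[[-0.00319751 -0.07422495]
 [ 0.50971007  0.00112722]] 0.07429379297479428
yaw -0.04305195941427281 org [ 5.43678569e-01 -3.36098032e-04]
1 [0.55   0.1475]
2 [0.5469 0.0736]
3 [ 5.437e-01 -3.000e-04]
4 [ 0.5405 -0.0743]
5 [ 0.5373 -0.1482]
```

{"method": "step_arm", "body": {
  "deltas": [
    {"xyz": [2,0,35],"yaw": 0,"hand": 74},
    {"xyz": [2,0,70],"yaw": 0,"hand": 74},
    {"xyz": [2,0,105],"yaw": 0,"hand": 74},
    {"xyz": [2,0,125],"yaw": 0,"hand": 74},
    {"xyz": [2,0,125],"yaw": 0,"hand": 74}
  ]
}}

```text
clock: 10.98
tcp_pos: [0.4561, 0.0244, 0.0255]
tcp_rot: [3.104, -0.007, 3.093]
force: [0.5, -0.3, 1.0]
grip_width: 0.0739
grip_force: 0.0
```

{"method": "step_arm", "body": {
  "deltas": [
    {"xyz": [2,14,0],"yaw": 0,"hand": 74},
    {"xyz": [2,30,0],"yaw": 0,"hand": 74},
    {"xyz": [2,45,0],"yaw": 0,"hand": 74},
    {"xyz": [2,54,0],"yaw": 0,"hand": 74},
    {"xyz": [2,59,0],"yaw": 0,"hand": 74}
  ]
}}

```text
clock: 11.6
tcp_pos: [0.4588, 0.0837, 0.0293]
tcp_rot: [3.105, -0.003, 3.094]
force: [-0.3, -1.9, 3.1]
grip_width: 0.074
grip_force: 1.5
```

{"method": "step_arm", "body": {
  "deltas": [
    {"xyz": [0,-5,0],"yaw": 0,"hand": 74},
    {"xyz": [0,-5,-30],"yaw": 0,"hand": 74},
    {"xyz": [30,-5,-70],"yaw": 0,"hand": 50},
    {"xyz": [60,-5,-90],"yaw": 0,"hand": 25},
    {"xyz": [60,-5,-90],"yaw": 0,"hand": 25}
  ]
}}

```text
clock: 12.22
tcp_pos: [0.3969, 0.0775, 0.1197]
tcp_rot: [3.103, -0.004, 3.092]
force: [1.0, -0.2, -0.1]
grip_width: 0.0251
grip_force: 0.0
```

```bash
cat > m.py <<'E'
from h import *
import sys
s=manip.observe(); im=manip.capture("wrist")[:,:,::-1].copy(); cv2.imwrite("pics/%s.png"%sys.argv[1],im)
print(s['clock'],s['tcp_pos'].round(4),s['tcp_rot'].round(3),s['grip_width'].round(3))
c=cam("wrist",s); hsv=cv2.cvtColor(im,cv2.COLOR_BGR2HSV)
q=((hsv[...,1]>60)&((hsv[...,0]<28)|(hsv[...,0]>168))).astype('uint8')
for k in cv2.findContours(q,0,1)[0]:
    if cv2.contourArea(k)>300: e=cv2.fitEllipse(k); print(np.round(e[0]),cv2.contourArea(k),[ray(c,e[0],z).round(4) for z in (0,.007,.015)])
E
python3 m.py w5
```

```text
Traceback (most recent call last):
  File "m.py", line 4, in <module>
    print(s['clock'],s['tcp_pos'].round(4),s['tcp_rot'].round(3),s['grip_width'].round(3))
                                                                 ^^^^^^^^^^^^^^^^^^^^^
AttributeError: 'float' object has no attribute 'round'
```

```bash
sed -i "s/,s\['grip_width'\].round(3)//" m.py; python3 m.py w5
```

```text
12.275 [0.3982 0.0774 0.1192] [ 3.104e+00 -3.000e-03  3.092e+00]
[ 46. 377.] 2527.0 [array([ 0.5353, -0.1543,  0.    ]), array([ 0.5289, -0.1476,  0.007 ]), array([ 0.5217, -0.1399,  0.015 ])]
[320. 282.] 3058.0 [array([0.4625, 0.0762, 0.    ]), array([0.4582, 0.0762, 0.007 ]), array([0.4534, 0.0762, 0.015 ])]
```

{"method": "step_arm", "body": {
  "deltas": [
    {"xyz": [-28,-4,0],"yaw": 0,"hand": 50},
    {"xyz": [-28,-4,20],"yaw": 0,"hand": 50},
    {"xyz": [-28,-4,55],"yaw": 0,"hand": 50},
    {"xyz": [-28,-4,92],"yaw": 0,"hand": 50},
    {"xyz": [-28,-4,92],"yaw": 0,"hand": 50}
  ]
}}

```text
clock: 12.95
tcp_pos: [0.4238, 0.0757, 0.0239]
tcp_rot: [3.104, -0.01, 3.092]
force: [0.4, 0.1, -0.3]
grip_width: 0.0499
grip_force: 0.0
```

{"method": "step_arm", "body": {
  "deltas": [
    {"xyz": [-5,0,0],"yaw": 0,"hand": 50},
    {"xyz": [-15,0,0],"yaw": 0,"hand": 50},
    {"xyz": [-27,0,0],"yaw": 0,"hand": 50},
    {"xyz": [-38,0,0],"yaw": 0,"hand": 50},
    {"xyz": [-45,0,0],"yaw": 0,"hand": 50}
  ]
}}

```text
clock: 13.58
tcp_pos: [0.4721, 0.0736, 0.0268]
tcp_rot: [3.104, -0.003, 3.093]
force: [-1.2, 0.1, 0.6]
grip_width: 0.0502
grip_force: 0.7
```

```bash
python3 m.py w6; python3 - <<'E'
from h import *
t=manip.capture("top")[:,:,::-1]; a=cv2.resize(t[185:275,200:400],None,fx=3,fy=3,interpolation=cv2.INTER_CUBIC)
w=cv2.resize(cv2.imread("pics/w6.png"),(512,320)); w=cv2.copyMakeBorder(w,0,0,0,88,0)
cv2.imwrite("pics/c6.png",np.vstack([w,a]))
E
```

```text
13.575 [0.4721 0.0736 0.0268] [ 3.104e+00 -3.000e-03  3.093e+00]
[191. 391.] 353.5 [array([0.5409, 0.0012, 0.    ]), array([0.5338, 0.0046, 0.007 ]), array([0.5256, 0.0084, 0.015 ])]
[ 32. 379.] 2583.0 [array([ 0.5256, -0.0768,  0.    ]), array([ 0.5192, -0.0697,  0.007 ]), array([ 0.5119, -0.0617,  0.015 ])]
[322. 319.] 8802.0 [array([0.5013, 0.072 , 0.    ]), array([0.4961, 0.072 , 0.007 ]), array([0.4901, 0.072 , 0.015 ])]
```

View pics/c6.png

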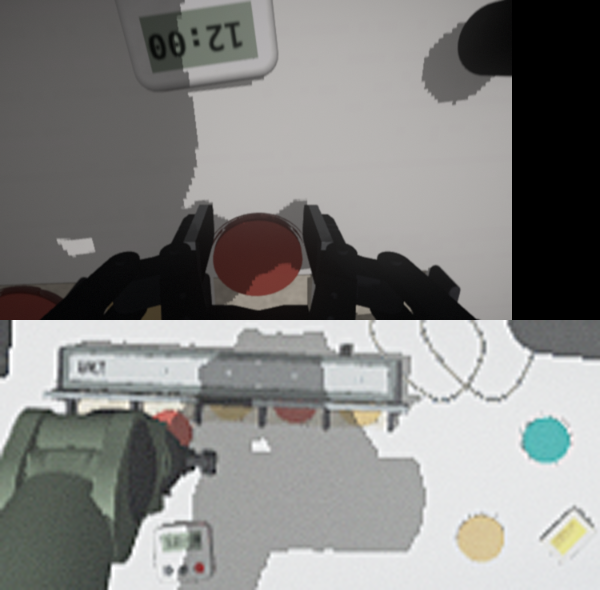

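{"method": "step_arm", "body": {
  "deltas": [
    {"xyz": [10,0,0],"yaw": 0,"hand": 50},
    {"xyz": [32,1,0],"yaw": 0,"hand": 50},
    {"xyz": [32,1,0],"yaw": 0,"hand": 35},
    {"xyz": [32,1,0],"yaw": 0,"hand": 25},
    {"xyz": [32,1,0],"yaw": 0,"hand": 25}
  ]
}}

```text
clock: 14.3
tcp_pos: [0.44, 0.0762, 0.0268]
tcp_rot: [3.104, -0.003, 3.093]
force: [-0.0, 0.8, 0.5]
grip_width: 0.0251
grip_force: 0.0
```

{"method": "step_arm", "body": {
  "deltas": [
    {"xyz": [-12,0,0],"yaw": 0,"hand": 25},
    {"xyz": [-25,1,0],"yaw": 0,"hand": 25},
    {"xyz": [-38,1,0],"yaw": 0,"hand": 25},
    {"xyz": [-50,1.5,0],"yaw": 0,"hand": 25},
    {"xyz": [-60,1.5,0],"yaw": 0,"hand": 25}
  ]
}}

```text
clock: 14.92
tcp_pos: [0.4999, 0.0748, 0.0264]
tcp_rot: [3.104, -0.004, 3.093]
force: [0.1, -0.0, 0.9]
grip_width: 0.025
grip_force: 0.3
```

```bash
python3 m.py w7; cp m.py /dev/null; python3 - <<'E'
from workcell import manip
s=manip.observe();print(s['force'],s['tcp_pos'],s['grip_force'])
E
```

```text
14.925 [0.4999 0.0748 0.0264] [ 3.104 -0.004  3.093]
[ 30. 358.] 4868.5 [array([ 0.5404, -0.0724,  0.    ]), array([ 0.5346, -0.0655,  0.007 ]), array([ 0.528 , -0.0576,  0.015 ])]
[147. 328.] 1639.5 [array([ 0.5272, -0.0122,  0.    ]), array([ 0.522 , -0.0082,  0.007 ]), array([ 0.5161, -0.0035,  0.015 ])]
[323. 346.] 7128.0 [array([0.5448, 0.0732, 0.    ]), array([0.5388, 0.0732, 0.007 ]), array([0.532 , 0.0732, 0.015 ])]
[ 1.02846371 -0.54468468  0.34132711] [0.50147795 0.07462454 0.02661971] 0.03201008614269085
```

{"method": "step_arm", "body": {
  "deltas": [
    {"xyz": [-2,0,0],"yaw": 0,"hand": 25},
    {"xyz": [-3.5,0,0],"yaw": 0,"hand": 25},
    {"xyz": [-5,0,0],"yaw": 0,"hand": 25},
    {"xyz": [-6.5,0,0],"yaw": 0,"hand": 25},
    {"xyz": [-7,0,0],"yaw": 0,"hand": 25}
  ]
}}

```text
clock: 15.6
tcp_pos: [0.506, 0.0745, 0.0265]
tcp_rot: [3.104, -0.004, 3.093]
force: [-0.5, 0.1, 0.1]
grip_width: 0.025
grip_force: 0.1
```

{"method": "step_arm", "body": {
  "deltas": [
    {"xyz": [-0.5,0,0],"yaw": 0,"hand": 25},
    {"xyz": [-1,0,0],"yaw": 0,"hand": 25},
    {"xyz": [-1.5,0,0],"yaw": 0,"hand": 25},
    {"xyz": [-1.5,0,0],"yaw": 0,"hand": 25},
    {"xyz": [-1.5,0,0],"yaw": 0,"hand": 25}
  ]
}}

```text
clock: 16.23
tcp_pos: [0.5075, 0.0744, 0.0264]
tcp_rot: [3.104, -0.004, 3.093]
force: [0.5, 0.0, -1.1]
grip_width: 0.025
grip_force: 0.1
```

{"method": "step_arm", "body": {
  "deltas": [
    {"xyz": [-0.7,0,0],"yaw": 0,"hand": 25},
    {"xyz": [-1.4,0,0],"yaw": 0,"hand": 25},
    {"xyz": [-2,0,0],"yaw": 0,"hand": 25},
    {"xyz": [-2,0,0],"yaw": 0,"hand": 25},
    {"xyz": [-2,0,0],"yaw": 0,"hand": 25}
  ]
}}

```text
clock: 16.85
tcp_pos: [0.5083, 0.0743, 0.0262]
tcp_rot: [3.104, -0.006, 3.093]
force: [-5.7, 0.9, 3.1]
grip_width: 0.025
grip_force: 2.6
```

```bash
python3 m.py w8; python3 - <<'E'
from h import *
t=manip.capture("side")[:,:,::-1]; a=cv2.resize(t[200:260,200:340],None,fx=4,fy=4,interpolation=cv2.INTER_CUBIC)
w=cv2.resize(cv2.imread("pics/w8.png"),(560,350))
cv2.imwrite("pics/c8.png",np.vstack([w,a]))
E
```

```text
16.85 [0.5083 0.0743 0.0262] [ 3.104 -0.006  3.093]
[331. 379.] 489.5 [array([0.5746, 0.0759, 0.    ]), array([0.5676, 0.0758, 0.007 ]), array([0.5596, 0.0756, 0.015 ])]
[ 27. 342.] 4443.5 [array([ 0.5389, -0.0708,  0.    ]), array([ 0.5336, -0.0639,  0.007 ]), array([ 0.5275, -0.0561,  0.015 ])]
[157. 320.] 3338.5 [array([ 0.5308, -0.0067,  0.    ]), array([ 0.5259, -0.0029,  0.007 ]), array([0.5203, 0.0014, 0.015 ])]
[323. 334.] 5280.0 [array([0.5458, 0.073 , 0.    ]), array([0.5402, 0.073 , 0.007 ]), array([0.5337, 0.073 , 0.015 ])]
```

View pics/c8.png

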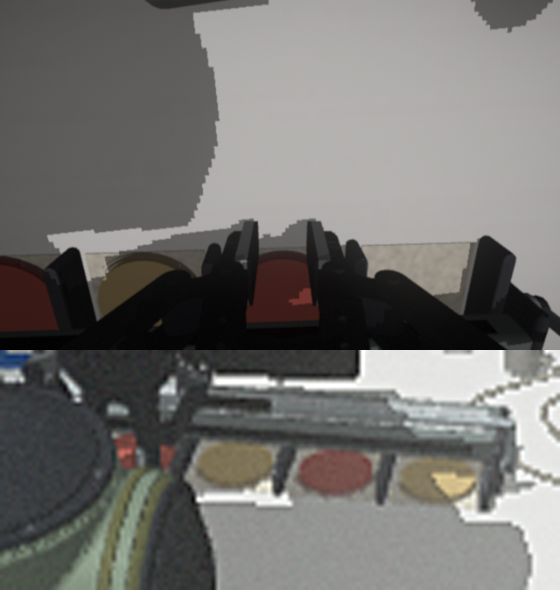

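Image c8: red is in bay 2 and tan, red and tan in bays 3–5. The contact force at the predicted home position means it is home. I retreat and go to the tan spare.

{"method": "step_arm", "body": {
  "deltas": [
    {"xyz": [20,0,0],"yaw": 0,"hand": 25},
    {"xyz": [50,0,0],"yaw": 0,"hand": 25},
    {"xyz": [60,0,-35],"yaw": 0,"hand": 40},
    {"xyz": [60,0,-75],"yaw": 0,"hand": 76},
    {"xyz": [60,0,-110],"yaw": 0,"hand": 76}
  ]
}}

```text
clock: 17.58
tcp_pos: [0.4513, 0.0729, 0.1384]
tcp_rot: [3.104, -0.0, 3.093]
force: [1.0, -0.6, 0.4]
grip_width: 0.0745
grip_force: 0.0
```

{"method": "step_arm", "body": {
  "deltas": [
    {"xyz": [8,-60,-2],"yaw": 0.17,"hand": 76},
    {"xyz": [16,-120,-5],"yaw": 0.34,"hand": 76},
    {"xyz": [24,-180,-7],"yaw": 0.51,"hand": 76},
    {"xyz": [32,-240,-9],"yaw": 0.68,"hand": 76},
    {"xyz": [40,-300,-12],"yaw": 0.85,"hand": 76}
  ]
}}

```text
clock: 18.2
tcp_pos: [0.3958, -0.2278, 0.138]
tcp_rot: [3.119, -0.027, 2.237]
force: [0.9, -0.4, 0.9]
grip_width: 0.0759
grip_force: 0.0
```

{"method": "step_arm", "body": {
  "deltas": [
    {"xyz": [0,0,0],"yaw": 0.17,"hand": 76},
    {"xyz": [0,0,0],"yaw": 0.34,"hand": 76},
    {"xyz": [0,0,0],"yaw": 0.5,"hand": 76},
    {"xyz": [0,0,0],"yaw": 0.67,"hand": 76},
    {"xyz": [0,0,0],"yaw": 0.67,"hand": 76}
  ]
}}

```text
clock: 18.82
tcp_pos: [0.396, -0.2257, 0.1377]
tcp_rot: [-3.142, -0.036, 1.574]
force: [1.1, -0.6, 0.0]
grip_width: 0.0763
grip_force: 0.0
```

```bash
python3 m.py w9
```

```text
18.825 [ 0.396  -0.2257  0.1377] [-3.142 -0.036  1.574]
[305. 379.] 314.0 [array([ 0.3793, -0.3947,  0.    ]), array([ 0.3797, -0.3881,  0.007 ]), array([ 0.3802, -0.3806,  0.015 ])]
[304. 274.] 3114.5 [array([ 0.3803, -0.2894,  0.    ]), array([ 0.3807, -0.2856,  0.007 ]), array([ 0.3812, -0.2814,  0.015 ])]
[517.  94.] 3698.5 [array([ 0.5322, -0.1475,  0.    ]), array([ 0.5285, -0.1476,  0.007 ]), array([ 0.5243, -0.1477,  0.015 ])]
[535.   9.] 924.0 [array([ 0.5357, -0.0934,  0.    ]), array([ 0.5319, -0.0949,  0.007 ]), array([ 0.5276, -0.0966,  0.015 ])]
```

{"method": "step_arm", "body": {
  "deltas": [
    {"xyz": [-30,-7,0],"yaw": 0,"hand": 76},
    {"xyz": [-64,-14,20],"yaw": 0,"hand": 76},
    {"xyz": [-64,-14,60],"yaw": 0,"hand": 76},
    {"xyz": [-64,-14,90],"yaw": 0,"hand": 76},
    {"xyz": [-64,-14,109],"yaw": 0,"hand": 76}
  ]
}}

```text
clock: 19.5
tcp_pos: [0.3809, -0.2847, 0.0247]
tcp_rot: [-3.139, -0.038, 1.575]
force: [0.2, -1.0, 0.2]
grip_width: 0.0759
grip_force: 0.0
```

{"method": "step_arm", "body": {
  "deltas": [
    {"xyz": [0,0,0],"yaw": 0,"hand": 70},
    {"xyz": [0,0,0],"yaw": 0,"hand": 64},
    {"xyz": [0,0,0],"yaw": 0,"hand": 60},
    {"xyz": [0,0,0],"yaw": 0,"hand": 58},
    {"xyz": [0,0,0],"yaw": 0,"hand": 58}
  ],
  "grip_force": 20
}}

```text
clock: 20.12
tcp_pos: [0.3817, -0.2854, 0.0272]
tcp_rot: [-3.141, -0.036, 1.573]
force: [-0.7, 1.4, 6.8]
grip_width: 0.0604
grip_force: 21.7
```

```bash
python3 - <<'E'
from h import *
import pickle
s=pickle.load(open("s4.pkl","rb")); c=cam("wrist",s)
for u in [(318,112),(360,110),(403,103),(406,95),(308,30)]: print(u,ray(c,u,.02).round(4),ray(c,u,0).round(4))
im=cv2.imread("pics/w4.png"); g=cv2.cvtColor(im,cv2.COLOR_BGR2GRAY)
k=max(cv2.findContours((g[20:130,495:640]<60).astype('uint8'),0,1)[0],key=cv2.contourArea); p=k[:,0]+[495,20]; b=p[p[:,0].argmin()]; print(b,ray(c,b,0),[ray(c,q,.054).round(3) for q in (p[p[:,1].argmax()],p[p[:,0].argmin()])])
E
```

```text
(318, 112) [0.3983 0.0232 0.02  ] [0.3998 0.0236 0.    ]
(360, 110) [0.3985 0.0525 0.02  ] [0.3999 0.0553 0.    ]
(403, 103) [0.3953 0.0826 0.02  ] [0.3965 0.0877 0.    ]
(406, 95) [0.39   0.0846 0.02  ] [0.3909 0.0899 0.    ]
(308, 30) [0.3462 0.0195 0.02  ] [0.3436 0.0196 0.    ]
[523  80] [0.38457556 0.17755749 0.        ] [array([0.401, 0.187, 0.054]), array([0.384, 0.146, 0.054])]
```

{"method": "step_arm", "body": {
  "deltas": [
    {"xyz": [25,10,1],"yaw": 0,"hand": 58},
    {"xyz": [80,26,3],"yaw": 0,"hand": 58},
    {"xyz": [140,45,5.5],"yaw": 0,"hand": 58},
    {"xyz": [200,58,7.6],"yaw": 0,"hand": 58},
    {"xyz": [245,65,9.3],"yaw": 0,"hand": 58}
  ]
}}

```text
clock: 20.75
tcp_pos: [0.4476, -0.0385, 0.0273]
tcp_rot: [3.14, -0.035, 1.574]
force: [-0.1, -3.3, 4.6]
grip_width: 0.0605
grip_force: 22.1
```

{"method": "step_arm", "body": {
  "deltas": [
    {"xyz": [30,7,1.1],"yaw": 0,"hand": 58},
    {"xyz": [80,8,3],"yaw": 0,"hand": 58},
    {"xyz": [130,8,5],"yaw": 0,"hand": 58},
    {"xyz": [170,8,6.5],"yaw": 0,"hand": 58},
    {"xyz": [190,8,7.3],"yaw": 0,"hand": 58}
  ]
}}

```text
clock: 21.38
tcp_pos: [0.4548, 0.1519, 0.0272]
tcp_rot: [3.14, -0.036, 1.575]
force: [0.8, -4.9, 8.3]
grip_width: 0.0604
grip_force: 22.4
```

{"method": "step_arm", "body": {
  "deltas": [
    {"xyz": [0,0,0],"yaw": 0,"hand": 58},
    {"xyz": [0,0,0],"yaw": 0,"hand": 64},
    {"xyz": [0,0,0],"yaw": 0,"hand": 72},
    {"xyz": [0,0,-15],"yaw": 0,"hand": 74},
    {"xyz": [0,0,-50],"yaw": 0,"hand": 74}
  ]
}}

```text
clock: 22.0
tcp_pos: [0.4521, 0.1483, 0.0759]
tcp_rot: [-3.136, -0.037, 1.572]
force: [0.7, -0.4, -0.1]
grip_width: 0.074
grip_force: 0.0
```

{"method": "step_arm", "body": {
  "deltas": [
    {"xyz": [0,0,-30],"yaw": -0.18,"hand": 50},
    {"xyz": [0,-20,-60],"yaw": -0.36,"hand": 50},
    {"xyz": [0,-40,-60],"yaw": -0.54,"hand": 50},
    {"xyz": [0,-60,-60],"yaw": -0.72,"hand": 50},
    {"xyz": [0,-60,-60],"yaw": -0.9,"hand": 50}
  ]
}}

```text
clock: 22.62
tcp_pos: [0.3917, 0.1461, 0.1367]
tcp_rot: [3.113, -0.025, 2.479]
force: [1.0, 0.4, -0.1]
grip_width: 0.0499
grip_force: 0.0
```

{"method": "step_arm", "body": {
  "deltas": [
    {"xyz": [0,0,0],"yaw": -0.17,"hand": 50},
    {"xyz": [0,0,0],"yaw": -0.34,"hand": 50},
    {"xyz": [0,0,0],"yaw": -0.51,"hand": 50},
    {"xyz": [0,0,0],"yaw": -0.62,"hand": 50},
    {"xyz": [0,0,0],"yaw": -0.62,"hand": 50}
  ]
}}

```text
clock: 23.25
tcp_pos: [0.3936, 0.1462, 0.1366]
tcp_rot: [3.104, -0.003, 3.091]
force: [-0.4, -0.1, 0.8]
grip_width: 0.0494
grip_force: 0.0
```

```bash
python3 m.py w10
```

```text
23.25 [0.3936 0.1462 0.1366] [ 3.104e+00 -3.000e-03  3.091e+00]
[ 65. 364.] 1760.0 [array([ 0.5339, -0.0828,  0.    ]), array([ 0.5279, -0.0766,  0.007 ]), array([ 0.521 , -0.0696,  0.015 ])]
[262. 363.] 684.0 [array([0.5467, 0.0887, 0.    ]), array([0.5403, 0.0902, 0.007 ]), array([0.533 , 0.0919, 0.015 ])]
[326. 268.] 3062.0 [array([0.4555, 0.1505, 0.    ]), array([0.4516, 0.1504, 0.007 ]), array([0.4472, 0.1502, 0.015 ])]
```

{"method": "step_arm", "body": {
  "deltas": [
    {"xyz": [-31,0.5,0],"yaw": 0,"hand": 50},
    {"xyz": [-31,0.5,35],"yaw": 0,"hand": 50},
    {"xyz": [-31,0.5,70],"yaw": 0,"hand": 50},
    {"xyz": [-31,0.5,100],"yaw": 0,"hand": 50},
    {"xyz": [-31,0.5,110],"yaw": 0,"hand": 50}
  ]
}}

```text
clock: 23.92
tcp_pos: [0.423, 0.1494, 0.0247]
tcp_rot: [3.104, -0.007, 3.091]
force: [-1.2, 1.1, 0.5]
grip_width: 0.0502
grip_force: 0.3
```

{"method": "step_arm", "body": {
  "deltas": [
    {"xyz": [-6,0,0],"yaw": 0,"hand": 50},
    {"xyz": [-17,0,0],"yaw": 0,"hand": 50},
    {"xyz": [-30,0,0],"yaw": 0,"hand": 50},
    {"xyz": [-42,0,0],"yaw": 0,"hand": 50},
    {"xyz": [-49,0,0],"yaw": 0,"hand": 50}
  ]
}}

```text
clock: 24.55
tcp_pos: [0.4745, 0.1472, 0.026]
tcp_rot: [3.104, -0.003, 3.092]
force: [-1.2, 0.4, 1.7]
grip_width: 0.05
grip_force: 0.8
```

```bash
python3 m.py w11
```

```text
24.55 [0.4745 0.1472 0.026 ] [ 3.104e+00 -3.000e-03  3.092e+00]
[191. 391.] 363.5 [array([0.5424, 0.0752, 0.    ]), array([0.5353, 0.0786, 0.007 ]), array([0.5272, 0.0824, 0.015 ])]
[ 31. 380.] 2352.5 [array([ 0.5281, -0.0029,  0.    ]), array([0.5216, 0.0042, 0.007 ]), array([0.5143, 0.0123, 0.015 ])]
[321. 321.] 8708.0 [array([0.504 , 0.1454, 0.    ]), array([0.4987, 0.1454, 0.007 ]), array([0.4927, 0.1454, 0.015 ])]
```

{"method": "step_arm", "body": {
  "deltas": [
    {"xyz": [10,0,0],"yaw": 0,"hand": 50},
    {"xyz": [33,2,0],"yaw": 0,"hand": 50},
    {"xyz": [33,2,0],"yaw": 0,"hand": 35},
    {"xyz": [33,2,0],"yaw": 0,"hand": 25},
    {"xyz": [33,2,0],"yaw": 0,"hand": 25}
  ]
}}

```text
clock: 25.22
tcp_pos: [0.4413, 0.1508, 0.0261]
tcp_rot: [3.104, -0.003, 3.093]
force: [-0.9, -0.3, -0.0]
grip_width: 0.0251
grip_force: 0.0
```

{"method": "step_arm", "body": {
  "deltas": [
    {"xyz": [-12,0,0],"yaw": 0,"hand": 25},
    {"xyz": [-25,0,0],"yaw": 0,"hand": 25},
    {"xyz": [-38,0.4,0],"yaw": 0,"hand": 25},
    {"xyz": [-52,0.8,0],"yaw": 0,"hand": 25},
    {"xyz": [-64,0.8,0],"yaw": 0,"hand": 25}
  ]
}}

```text
clock: 25.85
tcp_pos: [0.5054, 0.1485, 0.0256]
tcp_rot: [3.104, -0.004, 3.093]
force: [-0.4, -0.6, 0.4]
grip_width: 0.0251
grip_force: 0.4
```

{"method": "step_arm", "body": {
  "deltas": [
    {"xyz": [-1,0,0],"yaw": 0,"hand": 25},
    {"xyz": [-2,0,0],"yaw": 0,"hand": 25},
    {"xyz": [-3,0,0],"yaw": 0,"hand": 25},
    {"xyz": [-4,0,0],"yaw": 0,"hand": 25},
    {"xyz": [-4,0,0],"yaw": 0,"hand": 25}
  ]
}}

```text
clock: 26.48
tcp_pos: [0.5082, 0.1483, 0.0257]
tcp_rot: [3.104, -0.004, 3.093]
force: [-0.2, 0.7, 0.5]
grip_width: 0.0249
grip_force: 0.0
```

{"method": "step_arm", "body": {
  "deltas": [
    {"xyz": [-0.8,0,0],"yaw": 0,"hand": 25},
    {"xyz": [-1.5,0,0],"yaw": 0,"hand": 25},
    {"xyz": [-2.2,0,0],"yaw": 0,"hand": 25},
    {"xyz": [-2.8,0,0],"yaw": 0,"hand": 25},
    {"xyz": [-2.8,0,0],"yaw": 0,"hand": 25}
  ]
}}

```text
clock: 27.1
tcp_pos: [0.5108, 0.1482, 0.0256]
tcp_rot: [3.104, -0.004, 3.093]
force: [-1.8, 0.0, 1.2]
grip_width: 0.0249
grip_force: 0.5
```

{"method": "step_arm", "body": {
  "deltas": [
    {"xyz": [-0.5,0,0],"yaw": 0,"hand": 25},
    {"xyz": [-1,0,0],"yaw": 0,"hand": 25},
    {"xyz": [-1,0,0],"yaw": 0,"hand": 25},
    {"xyz": [-1,0,0],"yaw": 0,"hand": 25},
    {"xyz": [-1,0,0],"yaw": 0,"hand": 25}
  ]
}}

```text
clock: 27.72
tcp_pos: [0.5111, 0.1481, 0.0254]
tcp_rot: [3.104, -0.006, 3.093]
force: [-5.1, 0.1, 4.1]
grip_width: 0.025
grip_force: 2.5
```

Both dishes are seated at the stop: about 5 N at the expected position. Now the bail.

{"method": "step_arm", "body": {
  "deltas": [
    {"xyz": [20,0,0],"yaw": 0,"hand": 25},
    {"xyz": [50,0,0],"yaw": 0,"hand": 25},
    {"xyz": [60,0,-35],"yaw": 0,"hand": 25},
    {"xyz": [60,0,-75],"yaw": 0,"hand": 10},
    {"xyz": [60,0,-115],"yaw": 0,"hand": 0}
  ]
}}

```text
clock: 28.35
tcp_pos: [0.4538, 0.1466, 0.1424]
tcp_rot: [3.104, -0.001, 3.093]
force: [0.6, -1.2, -0.1]
grip_width: 0.0002
grip_force: 0.0
```

{"method": "step_arm", "body": {
  "deltas": [
    {"xyz": [0,-30,-10],"yaw": 0,"hand": 0},
    {"xyz": [-25,-70,-10],"yaw": 0,"hand": 0},
    {"xyz": [-60,-110,-8],"yaw": 0,"hand": 0},
    {"xyz": [-90,-142,-6],"yaw": 0,"hand": 0},
    {"xyz": [-114,-142,-6],"yaw": 0,"hand": 0}
  ]
}}

```text
clock: 28.98
tcp_pos: [0.562, -0.004, 0.1412]
tcp_rot: [3.105, -0.0, 3.089]
force: [0.0, 0.1, -0.6]
grip_width: 0.0002
grip_force: 0.0
```

```bash
python3 - <<'E'
from h import *
s=manip.observe(); print(s['tcp_pos'],s['tcp_rot'],s['grip_width'],s['force'])
im=manip.capture("wrist")[:,:,::-1]; t=manip.capture("side")[:,:,::-1]
a=cv2.resize(t[190:270,190:340],None,fx=3.73,fy=3.73,interpolation=cv2.INTER_CUBIC)
w=cv2.resize(im[150:],(560,219)); cv2.imwrite("pics/c12.png",np.vstack([w,a[:, :560] if a.shape[1]>=560 else cv2.resize(a,(560,a.shape[0]))]))
c=cam("wrist",s); o=np.array([.5437,-.0003]); ax=np.array([.999,-.043])
for a in (1.75,1.9,2.0):
    ph=np.deg2rad(114.6)-a; b=o+ax*(-.005-.036*np.sin(ph)); z=.024+.036*np.cos(ph); print(a,b,z,proj(c,[*b,z]))
    for yy in(-.15,.15): print(proj(c,[b[0]-yy*-.043,b[1]+yy,z]))
E
```

```text
[ 0.56201847 -0.00395591  0.14120777] [ 3.10526065e+00 -3.64833021e-04  3.08867560e+00] 0.00015145500424731988 [ 0.02955453  0.06859643 -0.58157108]
1.75 [5.29802231e-01 2.98202291e-04] 0.058879534666405775 [322.93704148 171.23748204]
[ 62.77856477 176.07725483]
[571.52014466 166.6130479 ]
1.9 [5.35109319e-01 6.97690436e-05] 0.05981962008275756 [323.08442606 180.35537232]
[ 63.9227763  185.38814309]
[570.75713362 175.54571024]
2.0 [ 5.38699702e-01 -8.47719443e-05] 0.05999999960932794 [323.15419807 186.27243202]
[ 65.2052047  191.41828276]
[569.71908529 181.35368398]
```

View pics/c12.png

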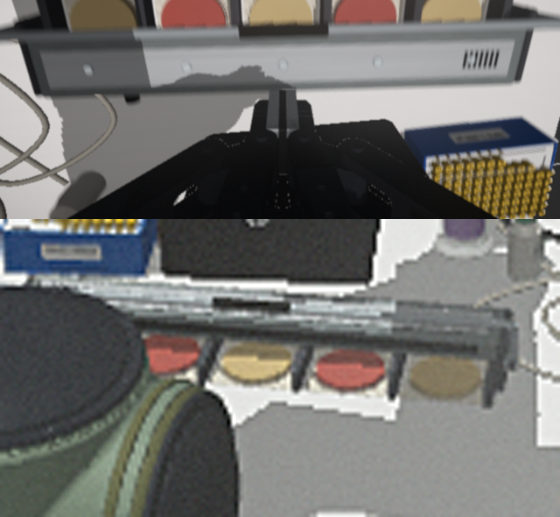

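All five bays hold dishes. The bail sleeve is at wrist (323,184), so the bar stands at about 1.97 rad. I come down behind it and sweep it forward.

{"method": "step_arm", "body": {
  "deltas": [
    {"xyz": [0,0,20],"yaw": 0,"hand": 0},
    {"xyz": [0,0,40],"yaw": 0,"hand": 0},
    {"xyz": [0,0,60],"yaw": 0,"hand": 0},
    {"xyz": [0,0,69],"yaw": 0,"hand": 0},
    {"xyz": [0,0,69],"yaw": 0,"hand": 0}
  ]
}}

```text
clock: 29.7
tcp_pos: [0.5587, 0.002, 0.0718]
tcp_rot: [3.104, -0.004, 3.093]
force: [0.4, 0.5, -1.0]
grip_width: -0.0002
grip_force: 0.0
```

{"method": "step_arm", "body": {
  "deltas": [
    {"xyz": [8,0,0],"yaw": 0,"hand": 0},
    {"xyz": [18,0,0],"yaw": 0,"hand": 0},
    {"xyz": [27,0,0],"yaw": 0,"hand": 0},
    {"xyz": [34,0,7],"yaw": 0,"hand": 0},
    {"xyz": [38,0,14],"yaw": 0,"hand": 0}
  ]
}}

```text
clock: 30.32
tcp_pos: [0.5204, 0.0042, 0.0578]
tcp_rot: [3.104, -0.004, 3.093]
force: [0.4, -0.3, -0.2]
grip_width: 0.0004
grip_force: 0.3
```

{"method": "step_arm", "body": {
  "deltas": [
    {"xyz": [2,0,3],"yaw": 0,"hand": 0},
    {"xyz": [4,0,7],"yaw": 0,"hand": 0},
    {"xyz": [5,0,10],"yaw": 0,"hand": 0},
    {"xyz": [5,0,10],"yaw": 0,"hand": 0},
    {"xyz": [5,0,10],"yaw": 0,"hand": 0}
  ]
}}

```text
clock: 30.95
tcp_pos: [0.5159, 0.0049, 0.0481]
tcp_rot: [3.104, -0.004, 3.093]
force: [0.9, 0.2, 0.6]
grip_width: -0.0005
grip_force: 0.2
```

{"method": "step_arm", "body": {
  "deltas": [
    {"xyz": [0,0,-20],"yaw": 0,"hand": 0},
    {"xyz": [0,0,-42],"yaw": 0,"hand": 0},
    {"xyz": [18,0,-42],"yaw": 0,"hand": 0},
    {"xyz": [18,0,-42],"yaw": 0,"hand": 0},
    {"xyz": [18,0,-25],"yaw": 0,"hand": 0}
  ]
}}

```text
clock: 31.58
tcp_pos: [0.4995, 0.0045, 0.0739]
tcp_rot: [3.104, -0.001, 3.093]
force: [0.7, 0.7, -0.2]
grip_width: -0.0001
grip_force: 0.0
```

```bash
python3 - <<'E'
from h import *
s=manip.observe(); print(s['tcp_pos'],s['force'])
im=manip.capture("wrist")[:,:,::-1]; cv2.imwrite("pics/w13.png",im); c=cam("wrist",s)
g=cv2.cvtColor(im,cv2.COLOR_BGR2GRAY)
o=np.array([.5437,-.0003])
for a in (0,.2,.4,.6,.8,1.,1.97):
    ph=2-a; print(a,[proj(c,[*(o+np.array([.999,-.043])*(-.005-.036*np.sin(ph))+np.array([.043,.999])*yy),.024+.036*np.cos(ph)]).round() for yy in(-.04,.04,.11)])
t=manip.capture("side"); cv2.imwrite("pics/s13.png",t[:,:,::-1])
for x in(410,470,520): print(x,g[230:400:4,x])
E
```

```text
[0.49951769 0.00453717 0.07393553] [ 0.68387852  0.70557593 -0.18018058]
0 [array([245., 246.]), array([383., 243.]), array([502., 240.])]
0.2 [array([242., 248.]), array([386., 244.]), array([508., 242.])]
0.4 [array([240., 252.]), array([389., 249.]), array([516., 246.])]
0.6 [array([237., 259.]), array([392., 255.]), array([523., 252.])]
0.8 [array([235., 269.]), array([395., 265.]), array([530., 262.])]
1.0 [array([233., 282.]), array([397., 278.]), array([537., 274.])]
1.97 [array([231., 356.]), array([402., 350.]), array([547., 345.])]
410 [192 131 120 123 166 142  84  60  90 103 103 101  99  98  98  96  95  66
  57  51  23  19  19  33  19  19  18  19  21  21  22  28  27  29  28  25
  24  17  13   8  11  10  12]
470 [171 131 111 141 162 158 191 192 190 190 193 131 101  98  96  97  90  73
  89  63  27  23  41  77  97 103 102 103  47  20  20  18  19  18  19  18
  16  21  20  20  17  16  18]
520 [169 128 108 150 151 176 153  71  87 142 159 158 157 156 156 153 105  88
  81  43  24  24  54  85 102 106 106 108 143 160 159 157 158 157 160 117
  20  19  19  20  18  15  18]
```

{"method": "step_arm", "body": {
  "deltas": [
    {"xyz": [2,0,14],"yaw": 0,"hand": 0},
    {"xyz": [2,0,26],"yaw": 0,"hand": 0},
    {"xyz": [2,0,32],"yaw": 0,"hand": 0},
    {"xyz": [2,0,35],"yaw": 0,"hand": 0},
    {"xyz": [2,0,36],"yaw": 0,"hand": 0}
  ]
}}

```text
clock: 32.3
tcp_pos: [0.4962, 0.0062, 0.0372]
tcp_rot: [3.104, -0.004, 3.093]
force: [-0.3, -0.2, 0.1]
grip_width: 0.0001
grip_force: 0.2
```

{"method": "step_arm", "body": {
  "deltas": [
    {"xyz": [0,0,0.7],"yaw": 0,"hand": 0},
    {"xyz": [0,0,1.4],"yaw": 0,"hand": 0},
    {"xyz": [0,0,2],"yaw": 0,"hand": 0},
    {"xyz": [0,0,2],"yaw": 0,"hand": 0},
    {"xyz": [0,0,2],"yaw": 0,"hand": 0}
  ]
}}

```text
clock: 32.92
tcp_pos: [0.4964, 0.0062, 0.0355]
tcp_rot: [3.104, -0.003, 3.093]
force: [0.2, 1.6, 0.8]
grip_width: 0.0001
grip_force: 0.8
```

{"method": "step_arm", "body": {
  "deltas": [
    {"xyz": [0,0,0.7],"yaw": 0,"hand": 0},
    {"xyz": [0,0,1.4],"yaw": 0,"hand": 0},
    {"xyz": [0,0,2],"yaw": 0,"hand": 0},
    {"xyz": [0,0,2],"yaw": 0,"hand": 0},
    {"xyz": [0,0,2],"yaw": 0,"hand": 0}
  ]
}}

```text
clock: 33.55
tcp_pos: [0.4967, 0.0062, 0.0347]
tcp_rot: [3.104, -0.002, 3.093]
force: [-3.7, -1.1, 16.9]
grip_width: 0.0001
grip_force: 8.1
```

{"method": "step_arm", "body": {
  "deltas": [
    {"xyz": [0,0,-10],"yaw": 0,"hand": 0},
    {"xyz": [0,0,-40],"yaw": 0,"hand": 0},
    {"xyz": [0,0,-80],"yaw": 0,"hand": 0},
    {"xyz": [30,0,-120],"yaw": 0,"hand": 0},
    {"xyz": [60,0,-150],"yaw": 0,"hand": 0}
  ]
}}

```text
clock: 34.17
tcp_pos: [0.436, 0.0036, 0.1848]
tcp_rot: [3.104, -0.003, 3.093]
force: [0.5, 0.3, 0.1]
grip_width: 0.0
grip_force: 0.0
```

```bash
python3 - <<'E'
from h import *
s=manip.observe(); print(s['clock'],s['tcp_pos'],s['force'])
im=manip.capture("wrist")[:,:,::-1]; c=cam("wrist",s)
o=np.array([.5437,-.0003])
for a in (0,.2,.4):
    ph=2-a; print(a,[proj(c,[*(o+np.array([.999,-.043])*(-.005-.036*np.sin(ph))+np.array([.043,.999])*yy),.024+.036*np.cos(ph)]).round() for yy in(-.1,0,.1)])
for b in range(5): print(b+1,[proj(c,[*(o+np.array([.043,.999])*(2-b)*.074+ np.array([.999,-.043])*-.031),z]).round(1) for z in (0,.015)])
cv2.imwrite("pics/w14.png",cv2.resize(im[170:400],(800,288)))
a=manip.capture("side")[:,:,::-1]; a=cv2.resize(a[200:260,190:350],(800,300),interpolation=cv2.INTER_CUBIC)
cv2.imwrite("pics/c14.png",np.vstack([cv2.imread("pics/w14.png"),a]))
E
```

```text
34.175 [0.43601562 0.00355022 0.18484382] [0.47533187 0.26517441 0.09456291]
0 [array([209., 258.]), array([317., 255.]), array([424., 253.])]
0.2 [array([207., 259.]), array([318., 256.]), array([426., 254.])]
0.4 [array([204., 262.]), array([318., 259.]), array([429., 256.])]
1 [array([468.8, 253.6]), array([475.7, 260.9])]
2 [array([393.6, 255.4]), array([397.3, 262.8])]
3 [array([317.3, 257.1]), array([317.7, 264.7])]
4 [array([239.8, 258.9]), array([236.8, 266.6])]
5 [array([161.2, 260.7]), array([154.6, 268.6])]
```

View pics/c14.png

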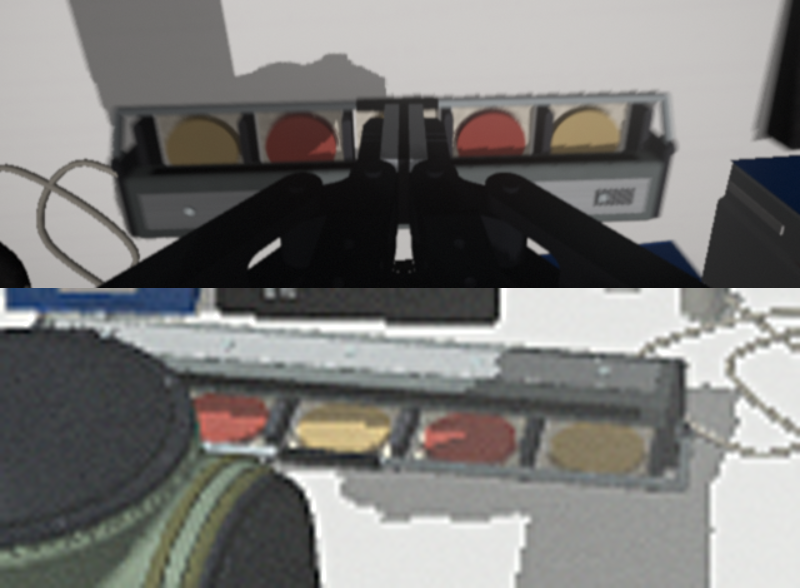

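The bail lies in front of all five dishes. The bar is at wrist row about 253, with 255 expected when closed. All dishes are in place and the arm is clear.

```bash
python3 -c "
from workcell import manip; print(manip.finish_job())"
```

```text
the job is handed in; nothing more can be done
None
```

The job is handed in at about 34 s: red spare fully home in bay 2, tan in bay 1, then the bail closed in front of all five dishes; the red dish may have tipped about 0.04 rad while gripped, when the last joint hit its limit.

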